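# Load the lead cropper's feed chute

### The job

Get the lead cropper ready: swing the stop arm with the red knob over and fully down across its sloping feed chute, then push the two black capacitors in the chute downhill, without lifting them out, until the lower one rests against the stop's orange pad and the upper one rests against the lower one. Push gently, for the pad is sprung and must not be driven back to the end of its travel. Leave the loose capacitors on the bench (one black, one white, one blue can) where they are.

Things in the scene. Friction and masses are not known exactly. Their poses are not given: they have to be found in the camera images.
- chute_top (a point): Middle of the aluminium feed chute's floor at its upper, open end. Axes: x straight down the slope (12 degrees), z square off the chute floor, y level across it, to the stop arm's pivot side (the robot's side). Inside width 49 mm, side walls 20 mm high, a 13 mm slot along the floor for the leads. A grey machine about 0.22 m high stands at the lower end, about 110 mm past the stop line.
- stop_line (a point): Middle of the chute floor right under the face of the stop's pad when the stop arm is down across the chute (pad not pressed): 360 mm down the chute from chute_top, same axes as chute_top. Fixed to the chute.
- stop_pivot (a point): Hinge axis of the stop arm, beside the chute: 34 mm downhill of stop_line, 42 mm to +y, 32 mm above the chute floor; same axes as chute_top. The hinge runs along the chute.
- stop_knob (a point): Centre of the red ball knob (26 mm across) at the stop arm's free end, 88 mm from the hinge axis, straight across from stop_pivot. The arm is a steel bar 14 mm wide (along the chute), 8 mm thick; on its under side, 27 to 57 mm from the pivot, sits a yellow block with the orange pad on its uphill side. Starts standing about upright.
- stop_arm (a joint): Angle of the stop arm: 0 = fully down across the chute, parallel to the chute floor, against its rest; about 1.57 = standing square off the chute floor; 1.95 = leaning back towards the robot's side. Stiff hinge: it stays where it is left; about 1 N at the knob moves it.
- stop_pad (a joint): How far the orange pad is pushed back downhill into the stop arm, in m: 0 = free, 0.012 = the end of its travel. Spring of 0.8 N per mm, well damped.
- pad_face (a point): Centre of the uphill face of the orange pad (36 mm wide, 26 mm high). With the arm down it lies over stop_line, 21 mm above the chute floor, with the same axes as chute_top. It swings with the arm.
- cap_low: The lower black box capacitor in the chute, 75 mm long along the chute, 45 mm wide, 45 mm high, about 0.2 kg, black with a grey and white label on top. Origin at its centre (22.5 mm above the chute floor), x axis downhill, z axis off the chute floor. At the start 40 to 90 mm short of the stop line. It stays by friction where it stands on the slope.
- cap_high: The upper black box capacitor in the chute, the same in every way as cap_low, 15 to 90 mm clear of it uphill at the start. Origin at its centre, x axis downhill.
- spare_cap: Spare black capacitor lying on the bench beyond the chute's upper end, 75 x 45 x 45 mm, origin at its centre. Not to be moved.
- white_cap: White capacitor of the same size lying on the bench between robot and chute, origin at its centre. Not to be moved.
- can_cap: Blue can capacitor standing on the bench between robot and chute, 35 mm in diameter, 62 mm high, origin at its foot. Not to be moved.
Mind the look-alikes: they are no part of the job. Leave any brown or yellow look-alike of the cap_high alone.

How it is judged (in metres and radians):
On the way, in this order (a step that is already met when the one before it is completed fails the run):
1. the stop arm is fully down across the chute (value of joint stop_arm below 0.08 rad), for 0.2 s.
2. the lower capacitor is against the pad of the lowered stop and the upper one against the lower one (value of joint stop_arm below 0.08 rad and x of cap_low in the frame of pad_face above -0.0415 m and x of cap_high in the frame of cap_low above -0.079 m), for 0.2 s.
At the end, for the whole second after the job is handed in: The stop arm is down across the chute (within 0.08 rad); the lower capacitor rests against the pad and the upper one against the lower one (each gap under 4 mm); both stand flat on the chute floor (within 6 mm and 0.1 rad) and at rest (all of step 2 and x of cap_low in the frame of pad_face below -0.03 m and x of cap_high in the frame of cap_low below -0.068 m and z of each of cap_low, cap_high in the frame of stop_line below 0.0285 m and angle between the z axis of each of cap_low, cap_high and the z axis of stop_line, either way round below 0.1 rad and linear speed of each of cap_low, cap_high below 0.01 m/s); the robot touches nothing.
It fails at once if the pad is driven back to the end of its travel (11.3 of 12 mm) (value of joint stop_pad above 0.0113 m).
It fails at once if a capacitor is lifted out of the chute or thrown off it (z of any of cap_low, cap_high in the frame of stop_line above 0.0425 m or z of any of cap_low, cap_high in the frame of stop_line below 0 m).
It fails at once if a loose capacitor on the bench is moved by more than 20 mm (distance of any of spare_cap, white_cap, can_cap from where it was at the start of the episode above 0.02 m).
It also fails if it takes over 46 s, if anything falls off the work surface, if the arm or the gripper's body presses on something with over 40 N, if the wrist force passes 120 N, or if a joint passes its speed limit or range.

### The arm

A 6-joint arm with a two-finger parallel gripper is mounted at the origin on the work surface. World frame = base frame: x ahead of the robot, y to its left, z up, the work surface at z = 0. Lengths are in m, angles in degrees, forces in N, time in s.
With the tool pointing down it reaches from about 0.35 to 0.875 m from the base axis. Payload 4.2 kg.
Tool frame: the origin (TCP) lies at the very end of the fingers, on their centre line; the grasp point (between the pads) lies 19 mm behind it (r.grip_point_offset is the distance from the TCP to the grasp point, in m); z points along the fingers, y is the line along which they close (so a half turn about z gives the same grasp; the last joint's range is limited). The gripper opens to 87 mm and grips with 3 to 60 N. Pads are 19 mm wide; open, the fingers measure 117 mm over their backs; the gripper's body (75 mm by 190 mm) begins 51 mm behind the grasp point.
Start: joints at [87.296, 22.042, 0.453, 0, -68.411, -14.817], TCP at [0.188, 0.596, 0.223] pointing down, gripper open.
Joint ranges: [-179.83, 179.83], [-69.29, 118.12], [-61.27, 80.66], [-181.25, 117.63], [-171.15, -9.14], [-177.46, 177.46]. Speed limits (degrees/s): [159.86, 159.86, 180, 180, 180, 180].

### API

Orientations are given as a 3x3 rotation matrix whose columns are the frame's x, y, z axes.
In Python, from station import r, cams gives the robot as it stands. The module is installed in compiled form; this text tells all that it offers.
- The arm moves only by the shell command python3 -m handwheel 'ROWS'. ROWS is JSON, a list that holds one entry, the list of rows, each a list of 7 numbers: the turn, a rotation vector about the tool's x, y, z in units of 6 degrees (1.0 is 6 degrees), then the shift along the tool's x, y, z in m, then the finger opening in m, from 0 to 0.087. In form: [[[ax, ay, az, x, y, z, jaw], ...]]. A call has 1 to 12 rows; each row shifts and turns the commanded pose from where the row before left it, along the tool's axes as they then stand; what a row does not reach is not made up. A row lasts 1/10 s, in which the tool goes at most 50 mm and 8.59 degrees, less where a joint would pass 70% of its speed; a pose out of reach is approached as far as the arm can. A call with a gripper value outside its range is refused whole. The fingers move at their own pace and stop on an object; the grip force is fixed at half the most. Time passes only in rows, so rows that do not move let the fingers close. It gives the time, the measured TCP pose, the force, the opening and the grip force at its end, in the units of the state.
- r.sense(): the state, without advancing time (a new reading comes with each control period).
- cams.capture(name): name is "side" or "top" or "wrist"; returns the picture (420x560x3 uint8, red, green, blue); there is no depth.
- cams.get_calibration(name): a dict with "camera_matrix" (3x3 intrinsics, pixels), "rvec" (rotation vector, rad) and "tvec" (3), from world to camera coordinates, as OpenCV has them; the wrist camera has in their place "T_tool_cam" (4x4, takes a point from camera to tool coordinates, whose origin is the TCP and whose axes are the flange's). Camera axes: x right, y down, z forward; pixel columns grow to the right and rows downward; lengths in m; the calibration is good to about 2 mm. A picture is of the moment at which its call begins: read the wrist's pose just before it. get_calibration takes no time and is no camera call.
- r.finish_job(): hands the job in; it is judged then, once.
The state is a dict: "time_s": time; "joints": joint angles; "joint_velocities": joint speeds; "effort": joint torques, N m; "tcp_pos": TCP position; "ee_rot": TCP orientation; "wrist_force": force on the tool from outside, world axes, zero at the start; "moment": the same for the moment, N m; "gripper_width": opening from 0.0 (shut) to 1.0 (fully open); "gripper_force": force on a finger pad.
Only numpy, scipy, OpenCV 4.12 (cv2) and the standard library are available. Lean on these libraries where they do the work, as an engineer would, in place of code of your own. Each camera call takes 0.05 s, during which the arm holds its last target. There are 200 camera calls.

## Working session

There is one attempt and no reset: what is moved stays moved. The work goes in short steps, Python scripts to look and compute and a shell command to move; the robot and the scene stay as the last step left them, time stands still between calls to the robot, and variables do not carry over. Pictures are saved under pics/ and viewed, at most 10 in all, crops included, and the job is handed in when it is done.

```bash
mkdir -p pics; python3 - <<'E'
from station import r,cams
import cv2,numpy as np
for n in("side","top","wrist"):
    c=cams.get_calibration(n)
    print(n,{k:np.round(v,4).tolist() for k,v in c.items() if hasattr(v,'__len__') and not isinstance(v,str)})
    cv2.imwrite(f"pics/{n}0.png",cams.capture(n)[:,:,::-1])
s=r.sense();print(s['time_s'],s['tcp_pos'],np.round(s['ee_rot'],3))
a=[cv2.imread(f"pics/{n}0.png") for n in("side","top")]
E
```

```text
side {'camera_matrix': [[491.2876, 0.0, 285.9659], [0.0, 491.2876, 217.4116], [0.0, 0.0, 1.0]], 'rvec': [0.8845, -2.255, 1.2938], 'tvec': [0.3536, 0.3286, 0.5749]}
top {'camera_matrix': [[409.7945, 0.0, 278.2989], [0.0, 409.7945, 210.1134], [0.0, 0.0, 1.0]], 'rvec': [2.1892, -2.1452, 0.1055], 'tvec': [-0.0692, 0.5619, 0.8282]}
wrist {'camera_matrix': [[334.2607, 0.0, 282.9597], [0.0, 334.2607, 204.7364], [0.0, 0.0, 1.0]], 'T_tool_cam': [[0.0007, -0.9609, -0.277, 0.0749], [1.0, 0.0006, 0.0005, 0.0005], [-0.0003, -0.277, 0.9609, -0.1616], [0.0, 0.0, 0.0, 1.0]]}
0.15 [0.18799919 0.59557131 0.22171789] [[ 0.954 -0.301 -0.   ]
 [-0.301 -0.954 -0.002]
 [ 0.     0.002 -1.   ]]
```

View pics/top0.png

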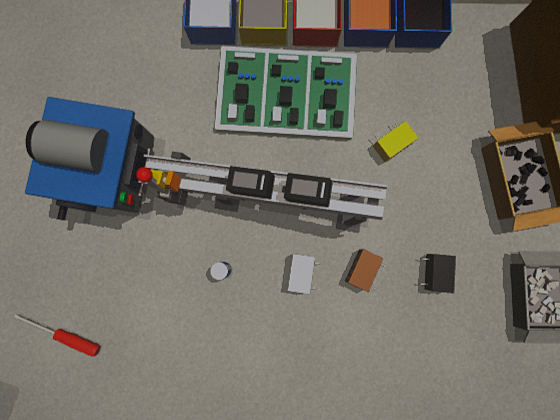

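View pics/side0.png

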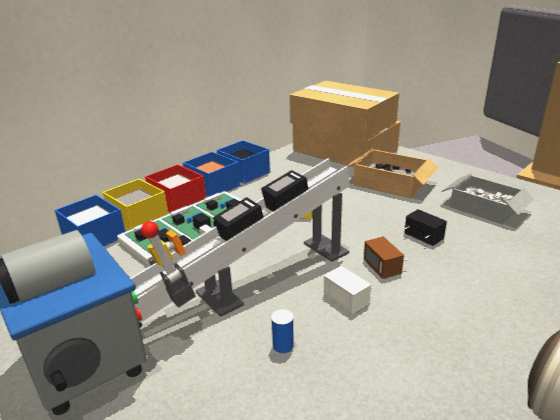

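The top view shows the chute running downhill to the left, with its open end near (385,200), cap_high at (308,190), cap_low at (250,182) and the knob at (145,174). In the side view the knob is at (150,230), cap_low's top at (240,217) and cap_high's at (286,188). The white cap and blue can are on the robot's side of the chute.

```bash
python3 - <<'E'
import cv2,numpy as np
t=cv2.imread("pics/top0.png")[140:240,130:397];s=cv2.imread("pics/side0.png")[150:300,130:370]
a=cv2.resize(t,None,fx=3,fy=3,interpolation=2)[:270,:800];b=cv2.resize(s,None,fx=3,fy=3,interpolation=2)
cv2.imwrite("pics/t_crop.png",cv2.resize(t,None,fx=2.99,fy=2.99,interpolation=2)); cv2.imwrite("pics/s_crop.png",b)
E
cat > h.py <<'E'
import cv2,numpy as np
from station import r,cams
def P(n):
    c=cams.get_calibration(n);R=cv2.Rodrigues(np.array(c['rvec'],float))[0]
    return np.array(c['camera_matrix'])@np.c_[R,np.ravel(c['tvec'])]
def tri(a,b):  # top px, side px
    X=cv2.triangulatePoints(P('top'),P('side'),np.array(a,float).reshape(2,1),np.array(b,float).reshape(2,1)).ravel();X=X[:3]/X[3]
    e=[]
    for n,u in(('top',a),('side',b)):
        q=P(n)@np.r_[X,1];e.append(np.hypot(*(q[:2]/q[2]-u)))
    return X,e
def proj(n,X):
    q=P(n)@np.r_[X,1];return q[:2]/q[2]
def red(img):
    h=cv2.cvtColor(img,cv2.COLOR_BGR2HSV);m=(((h[...,0]<5)|(h[...,0]>174))&(h[...,1]>180)&(h[...,2]>110)).astype(np.uint8)
    return m
E
python3 - <<'E'
from h import *
k={}
for n,box in(('top',(160,190,130,160)),('side',(215,245,135,165))):
    im=cv2.imread(f"pics/{n}0.png");m=red(im);y0,y1,x0,x1=box
    p=cv2.findNonZero(m[y0:y1,x0:x1]);(c,rad)=cv2.minEnclosingCircle(p);k[n]=np.array(c)+(x0,y0);print(n,k[n],rad,len(p))
print('knob',tri(k['top'],k['side']))
print('lo',tri((250,182),(240,217)));print('hi',tri((308,190),(286,189)))
E
```

```text
top [143.5 174. ] 7.159010887145996 158
side [149.13636398 228.86363602] 8.412261962890625 206
knob (array([0.60226909, 0.16922154, 0.20451805]), [np.float64(0.7022338514649925), np.float64(0.5523235179881719)])
lo (array([ 0.60117873, -0.00587908,  0.15027834]), [np.float64(0.36196028814398845), np.float64(0.2567832370893694)])
hi (array([ 0.58577219, -0.10896964,  0.17173832]), [np.float64(0.6433195756186079), np.float64(0.420474095981932)])
```

View pics/t_crop.png

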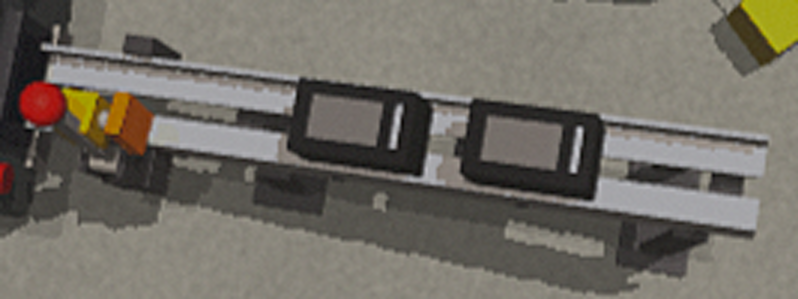

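View pics/s_crop.png

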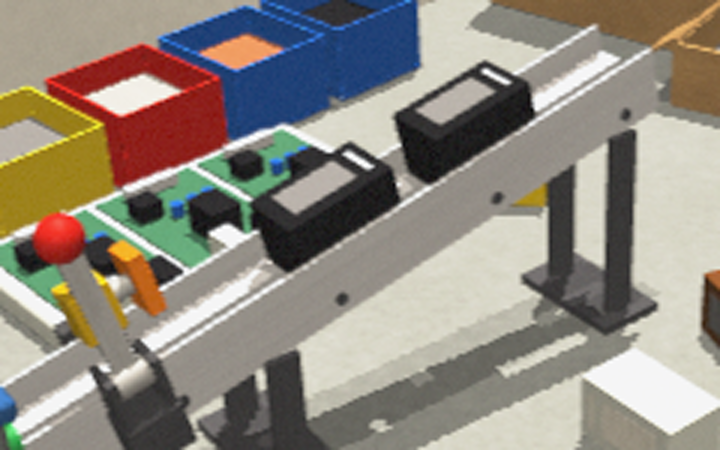

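The crops show the cap tops, labels, chute end corners and the stop arm upright. Next I triangulate the matched points.

```bash
python3 - <<'E'
from h import *
T=lambda a:np.array(a)/2.99+(130,140); S=lambda a:np.array(a)/3+(130,150)
pts=dict(loLabel=((344,122),(310,193)),loStrip=((397,126),(353,155)),hiLabel=((522,144),(453,104)),hiStrip=((577,150),(495,73)),
 endFar=((768,137),(597,27)),endNear=((757,230),(657,50)))
X={}
for k,(a,b) in pts.items():
    X[k],e=tri(T(a),S(b));print(k,X[k].round(4),np.round(e,1))
for p,q in(('loStrip','loLabel'),('hiStrip','hiLabel'),('hiLabel','loLabel'),('endFar','endNear')):
    d=X[q]-X[p];print(p,q,np.linalg.norm(d).round(4),'yaw',np.degrees(np.arctan2(d[1],d[0])).round(1),'slope',np.degrees(np.arctan2(-d[2],np.hypot(*d[:2]))).round(1))
for n in('top','side'):
    M=P(n);print(n,(-np.linalg.inv(M[:,:3])@M[:,3]).round(3))
E
```

```text
loLabel [0.6036 0.0043 0.1588] [1.9 1.3]
loStrip [ 0.5998 -0.0278  0.1725] [2.1 1.5]
hiLabel [ 0.5886 -0.101   0.1826] [1.8 1.2]
hiStrip [ 0.5832 -0.1322  0.1943] [1.2 0.7]
endFar [ 0.5932 -0.243   0.1865] [0.5 0.3]
endNear [ 0.5389 -0.2368  0.1874] [0.1 0. ]
loStrip loLabel 0.035 yaw 83.2 slope 22.9
hiStrip hiLabel 0.0338 yaw 80.1 slope 20.2
hiLabel loLabel 0.109 yaw 81.9 slope 12.6
endFar endNear 0.0547 yaw 173.5 slope -0.9
top [ 0.476 -0.062  0.881]
side [0.014 0.478 0.579]
```

```bash
cat >> h.py <<'E'
psi,sl=np.radians(81.3),np.radians(12)
cx=np.array([np.cos(psi)*np.cos(sl),np.sin(psi)*np.cos(sl),-np.sin(sl)]);cy=np.array([-np.sin(psi),np.cos(psi),0]);cz=np.cross(cx,cy)
top0=np.array([.566,-.240,.187])-.02*cz
C=lambda p:top0+np.array([cx,cy,cz]).T@np.array(p)          # chute -> world
IC=lambda X:np.array([cx,cy,cz])@(np.array(X)-top0)         # world -> chute
def go(X):  # tool-axes shift to world point X
    s=r.sense();print('t',round(s['time_s'],2),'tcp',s['tcp_pos'].round(4),'F',np.round(s['wrist_force'],1),'shift',(np.array(s['ee_rot']).T@(np.array(X)-s['tcp_pos'])).round(4))
E
python3 - <<'E'
from h import *
print('knob',IC([.6023,.1692,.2045]).round(4),'stop',C([.36,0,0]).round(4),'pivot',C([.394,.042,.032]).round(4),'knobdown',C([.394,-.046,.032]).round(4))
for a in([.6036,.0043,.1588],[.5886,-.101,.1826],[.5998,-.0278,.1725],[.5832,-.1322,.1943]):print(IC(a).round(4))
for t in((357,123),(531,146)):   # top-face centres: ray to plane 45mm off floor
    u=np.array(t)/2.99+(130,140);M=P('top');c=-np.linalg.inv(M[:,:3])@M[:,3];d=np.linalg.inv(M[:,:3])@np.r_[u,1]
    l=cz@(C([0,0,.045])-c)/(cz@d);print('cap',IC(c+l*d).round(4))
E
python3 -m handwheel '[[[0,0,1.35,0,0,0,0],[0,0,1.35,0,0,0,0],[0,0,1.35,0,0,0,0],[0,0,1.35,0,0,0,0],[0,0,1.35,0,0,0,0],[0,0,1.35,0,0,0,0],[0,0,1.35,0,0,0,0],[0,0,1.35,0,0,0,0],[0,0,1.35,0,0,0,0],[0,0,1.35,0,0,0,0],[0,0,0,0,0,0,0]]]'
python3 -c "
from h import *
print(np.round(r.sense()['ee_rot'],3));go([.36,.16,.222])"
```

```text
knob [0.3974 0.026  0.1224] stop [0.6186 0.104  0.0926] pivot [0.5832 0.1498 0.1168] knobdown [0.6701 0.1365 0.1168]
[ 2.476e-01 -2.000e-04  4.380e-02]
[ 0.1387 -0.0013  0.045 ]
[ 0.2132 -0.0013  0.0505]
[ 0.1053 -0.0007  0.0498]
cap [0.2363 0.0016 0.045 ]
cap [0.1309 0.0011 0.045 ]
time_s: 1.25
tcp_pos: [0.188, 0.5958, 0.2221]
ee_rot: [[-0.148, -0.989, -0.0], [-0.989, 0.148, -0.001], [0.001, 0.0, -1.0]]
wrist_force: [0.3, 0.7, 1.1]
gripper_width: 0.08
gripper_force: 0.0
[[-0.148 -0.989 -0.   ]
 [-0.989  0.148 -0.001]
 [ 0.001  0.    -1.   ]]
t 1.25 tcp [0.188  0.5958 0.2221] F [0.3 0.7 1.1] shift [ 4.055e-01 -2.346e-01  4.000e-04]
```

```bash
python3 -m handwheel '[[[0,0,0,0.034,-0.0195,0,0],[0,0,0,0.034,-0.0195,0,0],[0,0,0,0.034,-0.0195,0,0],[0,0,0,0.034,-0.0195,0,0],[0,0,0,0.034,-0.0195,0,0],[0,0,0,0.034,-0.0195,0,0],[0,0,0,0.034,-0.0195,0,0],[0,0,0,0.034,-0.0195,0,0],[0,0,0,0.034,-0.0195,0,0],[0,0,0,0.034,-0.0195,0,0],[0,0,0,0.034,-0.0195,0,0],[0,0,0,0.034,-0.0195,0,0]]]'
python3 -c "
from h import *
go(np.r_[C([.394,.10,.032])[:2],.180])
cv2.imwrite('pics/w1.png',cams.capture('wrist')[:,:,::-1])"
```

```text
time_s: 2.45
tcp_pos: [0.3593, 0.1563, 0.2228]
ee_rot: [[-0.144, -0.99, 0.001], [-0.99, 0.144, 0.001], [-0.001, -0.0, -1.0]]
wrist_force: [0.2, 0.2, -0.4]
gripper_width: 0.002
gripper_force: 0.0
t 2.45 tcp [0.3593 0.1563 0.2228] F [ 0.2  0.2 -0.4] shift [-0.0262 -0.1645  0.0429]
```

```bash
python3 -m handwheel '[[[0,0,0,-0.008,-0.033,0,0],[0,0,0,-0.008,-0.033,0.005,0],[0,0,0,-0.008,-0.033,0.010,0],[0,0,0,-0.007,-0.033,0.014,0],[0,0,0,-0.007,-0.032,0.014,0],[0,0,0,0,-0.010,0,0],[0,0,0,0,-0.010,0,0],[0,0,0,0,-0.010,0,0],[0,0,0,0,-0.010,0,0],[0,0,0,0,-0.010,0,0]]]'
python3 -c "
from h import *
go([.622,.156,.172])
cv2.imwrite('pics/w2.png',cams.capture('wrist')[:,:,::-1])"
```

```text
time_s: 3.5
tcp_pos: [0.5768, 0.1637, 0.1805]
ee_rot: [[-0.147, -0.989, 0.001], [-0.989, 0.147, 0.001], [-0.001, -0.001, -1.0]]
wrist_force: [-1.1, 0.5, -0.5]
gripper_width: 0.005
gripper_force: 0.4
t 3.5 tcp [0.5768 0.1637 0.1805] F [-1.1  0.5 -0.5] shift [ 0.001  -0.0458  0.0086]
```

View pics/w2.png

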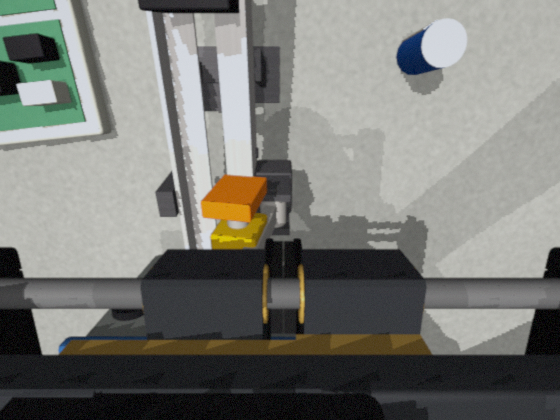

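The wrist view shows the arm's orange pad at (235,195), the yellow block at (240,230) and the fingers beside the knob. First contact is about 1 N, so I sweep on.

```bash
python3 -m handwheel '[[[0,0,0,0,-0.008,0.0015,0],[0,0,0,0,-0.008,0.0015,0],[0,0,0,0,-0.008,0.0015,0],[0,0,0,0,-0.008,0.0015,0],[0,0,0,0,-0.007,0.0015,0],[0,0,0,0,-0.007,0.0015,0],[0,0,0,0,0,0,0]]]'
python3 -c "
from h import *
go([.655,.150,.20])
im=cams.capture('side')[:,:,::-1];cv2.imwrite('pics/s2.png',cv2.resize(im[140:340,80:360],None,fx=2.5,fy=2.5))"
```

```text
time_s: 4.25
tcp_pos: [0.6228, 0.1567, 0.17]
ee_rot: [[-0.149, -0.989, 0.0], [-0.989, 0.149, -0.0], [0.0, -0.0, -1.0]]
wrist_force: [0.3, 0.1, -0.1]
gripper_width: 0.004
gripper_force: 0.0
t 4.25 tcp [0.6228 0.1567 0.17  ] F [ 0.3  0.1 -0.1] shift [ 0.0019 -0.0328 -0.03  ]
```

View pics/s2.png

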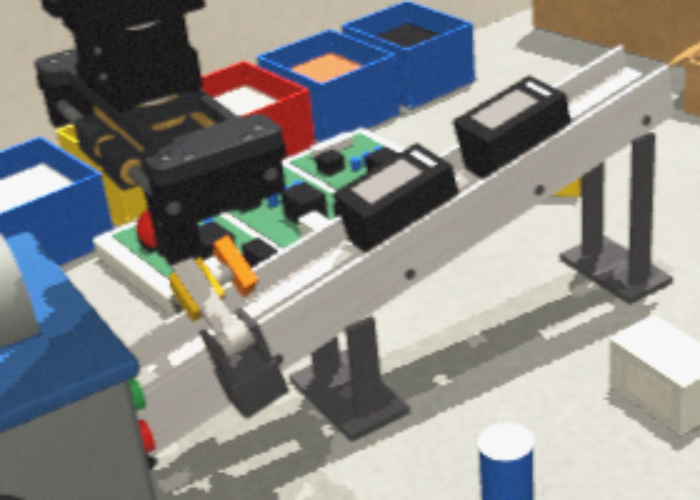

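The arm has tipped to about 45°, with the knob at about (148,230) behind the fingers. I go up and over, then press from above.

```bash
python3 -m handwheel '[[[0,0,0,0,0,-0.020,0],[0,0,0,0,0,-0.018,0],[0,0,0,0.001,-0.020,0,0],[0,0,0,0.001,-0.020,0,0],[0,0,0,0.002,0,0.010,0],[0,0,0,0.002,0,0.010,0],[0,0,0,0.002,0,0.010,0],[0,0,0,0.002,0,0.010,0],[0,0,0,0.001,0,0.010,0],[0,0,0,0.001,0,0.010,0],[0,0,0,0,0,0.005,0],[0,0,0,0,0,0,0]]]'
python3 -c "
from h import *
go(C([.394,-.046,.045]))"
```

```text
time_s: 5.5
tcp_pos: [0.6788, 0.137, 0.1569]
ee_rot: [[-0.145, -0.988, 0.05], [-0.989, 0.145, 0.002], [-0.01, -0.049, -0.999]]
wrist_force: [31.1, -15.3, 14.2]
gripper_width: 0.002
gripper_force: 14.9
t 5.5 tcp [0.6788 0.137  0.1569] F [ 31.1 -15.3  14.2] shift [-0.0007  0.0098  0.0269]
```

```bash
python3 -m handwheel '[[[0,0,0,0,0,-0.020,0],[0,0,0,0,0,-0.020,0],[0,0,0,0,0,-0.020,0],[0,0,0,0,0,0,0]]]'
python3 -c "
from h import *
go(C([.394,-.046,.045]))
im=cams.capture('side')[:,:,::-1];cv2.imwrite('pics/s3.png',cv2.resize(im[140:340,80:360],None,fx=2.5,fy=2.5))"
```

```text
time_s: 5.9
tcp_pos: [0.6601, 0.1394, 0.2063]
ee_rot: [[-0.148, -0.989, 0.005], [-0.989, 0.148, 0.001], [-0.002, -0.004, -1.0]]
wrist_force: [0.3, -0.0, 0.2]
gripper_width: 0.005
gripper_force: 0.0
t 5.9 tcp [0.6601 0.1394 0.2063] F [ 0.3 -0.   0.2] shift [-0.0012 -0.0101  0.0768]
```

View pics/s3.png

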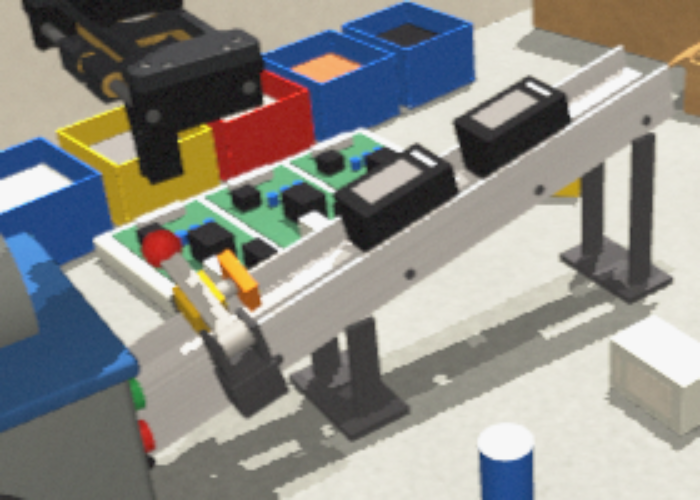

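The arm stands clear and still at mid-angle, with the knob at full-image pixel (144.5,239). I compute its angle from that.

```bash
python3 - <<'E'
from h import *
im=cv2.imread('pics/s3.png');m=red(im);m[:220]=0;m[280:]=0;m[:,:130]=0;m[:,195:]=0
c,rad=cv2.minEnclosingCircle(cv2.findNonZero(m));u=np.array(c)/2.5+(80,140);print(c,rad)
M=P('side');o=-np.linalg.inv(M[:,:3])@M[:,3];d=np.linalg.inv(M[:,:3])@np.r_[u,1]
l=cx@(C([.396,0,0])-o)/(cx@d);X=o+l*d;q=IC(X);v=q[1:]-(.042,.032);print(X.round(4),q.round(4),np.hypot(*v),np.degrees(np.arctan2(v[1],-v[0])))
go([X[0]-.035,X[1]+.004,X[2]-.005])
E
```

```text
(160.6901397705078, 247.15492248535156) 18.73040771484375
[0.6767 0.1433 0.1437] [ 0.396  -0.0514  0.0599] 0.09749193183205095 16.656237409812245
t 5.95 tcp [0.6591 0.1393 0.2042] F [ 0.2 -0.4 -0.7] shift [-0.0052  0.0185  0.0655]
```

```bash
python3 -m handwheel '[[[0,0,0,0.02,0.03,-0.02,0],[0,0,0,0.02,0.04,0,0],[0,0,0,0.02,0.04,0,0],[0,0,0,0.02,0.03,0,0],[0,0,0,0,0,0,0]]]'
python3 - <<'E'
from h import *
im=cams.capture('top')[:,:,::-1].copy();sd=cams.capture('side')[:,:,::-1].copy()
cv2.imwrite('pics/t4.png',im);cv2.imwrite('pics/s4.png',sd)
M=P('top');o=-np.linalg.inv(M[:,:3])@M[:,3]
for u in((133,110),(118,212),(153,140)):
    d=np.linalg.inv(M[:,:3])@np.r_[u,1];print(u,(o+(.22-o[2])/d[2]*d).round(3))
K={}
for n,g,(y0,y1,x0,x1) in(('top',im,(135,190,125,170)),('side',sd,(215,270,120,165))):
    m=red(g)[y0:y1,x0:x1];p=cv2.findNonZero(m)
    if p is None: print(n,'none');continue
    c,rad=cv2.minEnclosingCircle(p);K[n]=np.array(c)+(x0,y0);print(n,K[n],rad,len(p))
X,e=tri(K['top'],K['side']);q=IC(X);v=q[1:]-(.042,.032);print(X.round(4),e,q.round(4),np.hypot(*v),np.degrees(np.arctan2(v[1],-v[0])))
go(X)
a=cv2.resize(im[120:220,100:233],None,fx=3,fy=3);b=cv2.resize(sd[200:300,100:233],None,fx=3,fy=3);cv2.imwrite('pics/c4.png',np.hstack([a,b])[:, :800])
E
```

```text
time_s: 6.45
tcp_pos: [0.5038, 0.0787, 0.222]
ee_rot: [[-0.149, -0.989, -0.005], [-0.989, 0.149, -0.001], [0.002, 0.005, -1.0]]
wrist_force: [0.3, -0.3, -0.6]
gripper_width: 0.005
gripper_force: 0.0
(133, 110) [0.706 0.186 0.22 ]
(118, 212) [0.535 0.201 0.22 ]
(153, 140) [0.656 0.15  0.22 ]
top [166.91666794 145.        ] 6.351499080657959 97
side [144.22413826 238.63793182] 7.690798282623291 144
[0.6666 0.1477 0.1503] [np.float64(0.5394651196755454), np.float64(0.41691591316346704)] [ 0.3974 -0.0408  0.0669] 0.089851174333189 22.872412660225052
t 6.55 tcp [0.5081 0.0804 0.2228] F [ 0.4 -0.8  0.9] shift [-0.0901 -0.1469  0.0723]
```

View pics/c4.png

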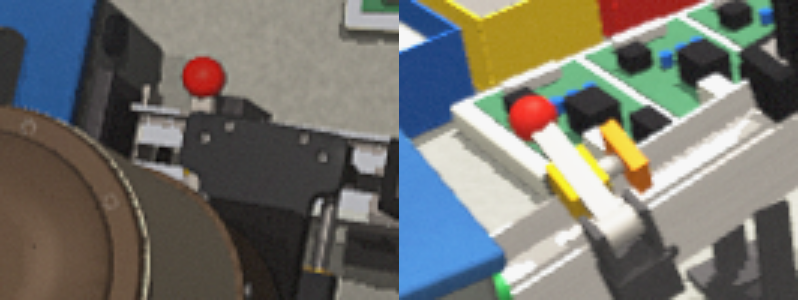

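The top view shows the knob at (167,145), and triangulation puts the arm at about 23° with the knob 8–10 mm off my line. I'd slid down the far side of the ball, so now I press on the flat bar inboard of the knob.

```bash
python3 -c "
from h import *
a=C([.394,-.018,.036]);print(a);go(np.r_[a[:2],.18])"
```

```text
[0.6425905  0.14152143 0.12073316]
t 6.55 tcp [0.5081 0.0804 0.2228] F [ 0.4 -0.8  0.9] shift [-0.0803 -0.124   0.0426]
```

```bash
python3 -m handwheel '[[[0,0,0,-0.020,-0.031,0,0],[0,0,0,-0.020,-0.031,0,0],[0,0,0,-0.020,-0.031,0,0],[0,0,0,-0.021,-0.031,0.013,0],[0,0,0,0,0,0.015,0],[0,0,0,0,0,0.015,0],[0,0,0,0,0,0.010,0],[0,0,0,0,0,0.010,0],[0,0,0,0,0,0.010,0],[0,0,0,0,0,0.010,0],[0,0,0,0,0,0.010,0],[0,0,0,0,0,0,0]]]'
python3 -c "
from h import *
a=C([.394,-.018,.036]);go(a)"
```

```text
time_s: 7.75
tcp_pos: [0.643, 0.1421, 0.1289]
ee_rot: [[-0.149, -0.989, -0.003], [-0.989, 0.149, -0.001], [0.001, 0.003, -1.0]]
wrist_force: [-1.2, -1.1, -0.2]
gripper_width: 0.005
gripper_force: 0.0
t 7.75 tcp [0.643  0.1421 0.1289] F [-1.2 -1.1 -0.2] shift [0.0006 0.0003 0.0081]
```

```bash
python3 -m handwheel '[[[0,0,0,0,0,0.003,0],[0,0,0,0,0,0.003,0],[0,0,0,0,0,0.003,0],[0,0,0,0,0,0,0]]]'
python3 -m handwheel '[[[0,0,0,0,0,0.003,0],[0,0,0,0,0,0,0]]]'
```

```text
time_s: 8.15
tcp_pos: [0.6445, 0.1425, 0.1268]
ee_rot: [[-0.147, -0.989, 0.004], [-0.989, 0.147, -0.0], [-0.0, -0.004, -1.0]]
wrist_force: [-6.4, -0.1, 16.4]
gripper_width: 0.005
gripper_force: 8.1
time_s: 8.35
tcp_pos: [0.6446, 0.1425, 0.1265]
ee_rot: [[-0.146, -0.989, 0.005], [-0.989, 0.146, -0.001], [-0.0, -0.005, -1.0]]
wrist_force: [-11.0, 0.3, 25.5]
gripper_width: -0.001
gripper_force: 12.8
```

It stops firmly with 25 N, so the arm should be down. I lift, check the arm, and head to the upper end of the chute.

```bash
python3 -m handwheel '[[[0,0,0,0,0,-0.03,0],[0,0,0,0,0,-0.035,0],[0,0,0,0.01,0,-0.035,0],[0,0,0,0.045,0,-0.01,0],[0,0,0,0.045,0,0,0],[0,0,0,0.045,0,0,0],[0,0,0,0.045,0,0,0],[0,0,0,0,0,0,0]]]'
python3 - <<'E'
from h import *
im=cams.capture('top')[:,:,::-1].copy();sd=cams.capture('side')[:,:,::-1].copy();cv2.imwrite('pics/t5.png',im);cv2.imwrite('pics/s5.png',sd)
K={}
for n,g,(y0,y1,x0,x1) in(('top',im,(125,190,125,190)),('side',sd,(215,280,120,165))):
    m=red(g)[y0:y1,x0:x1];p=cv2.findNonZero(m)
    if p is None: print(n,'none');continue
    c,rad=cv2.minEnclosingCircle(p);K[n]=np.array(c)+(x0,y0);print(n,K[n],rad,len(p))
if len(K)==2:
    X,e=tri(K['top'],K['side']);q=IC(X);v=q[1:]-(.042,.032);print(X.round(4),e,q.round(4),np.hypot(*v),np.degrees(np.arctan2(v[1],-v[0])))
go(C([.06,0,.10]))
E
```

```text
time_s: 9.15
tcp_pos: [0.6148, -0.05, 0.2294]
ee_rot: [[-0.154, -0.988, 0.001], [-0.988, 0.154, -0.0], [0.0, -0.001, -1.0]]
wrist_force: [0.1, 1.0, 0.2]
gripper_width: 0.01
gripper_force: 0.0
top none
side [149.31443214 251.27319717] 7.112473487854004 107
t 9.25 tcp [ 0.6158 -0.0465  0.2292] F [-0.5 -0.8  1. ] shift [ 0.1235  0.0201 -0.0237]
```

```bash
python3 -m handwheel '[[[0,0,0,0.031,0.005,-0.012,0],[0,0,0,0.031,0.005,-0.012,0],[0,0,0,0.031,0.005,0,0],[0,0,0,0.031,0.005,0,0],[0,0,0,0,0,0,0]]]'
python3 - <<'E'
from h import *
im=cams.capture('top')[:,:,::-1].copy();sd=cams.capture('side')[:,:,::-1].copy();cv2.imwrite('pics/t6.png',im);cv2.imwrite('pics/s6.png',sd);cv2.imwrite('pics/w6.png',cams.capture('wrist')[:,:,::-1])
K={}
for n,g,(y0,y1,x0,x1) in(('top',im,(120,190,125,190)),('side',sd,(215,280,120,165))):
    m=red(g)[y0:y1,x0:x1];p=cv2.findNonZero(m)
    if p is None: print(n,'none');continue
    c,rad=cv2.minEnclosingCircle(p);K[n]=np.array(c)+(x0,y0);print(n,K[n],rad,len(p))
if len(K)==2:
    X,e=tri(K['top'],K['side']);q=IC(X);v=q[1:]-(.042,.032);print(X.round(4),e,q.round(4),np.hypot(*v),np.degrees(np.arctan2(v[1],-v[0])))
go(C([.06,0,.016]))
cv2.imwrite('pics/c6.png',np.hstack([cv2.resize(im[110:230,120:400],None,fx=1.6,fy=1.6),cv2.resize(sd[130:320,130:370],None,fx=1,fy=1.0105263)]) if 0 else cv2.resize(np.vstack([im[120:240,120:400],sd[150:290,110:390]]),None,fx=2.1,fy=2.1))
E
```

```text
time_s: 9.75
tcp_pos: [0.5772, -0.1664, 0.2529]
ee_rot: [[-0.15, -0.989, 0.001], [-0.989, 0.15, -0.0], [0.0, -0.001, -1.0]]
wrist_force: [0.5, -0.8, 0.6]
gripper_width: 0.007
gripper_force: 0.0
top none
side [149.31443214 251.27319717] 7.112473487854004 109
t 9.9 tcp [ 0.5782 -0.164   0.2526] F [ 0.2 -0.2 -0.1] shift [0.0191 0.0007 0.082 ]
```

View pics/c6.png

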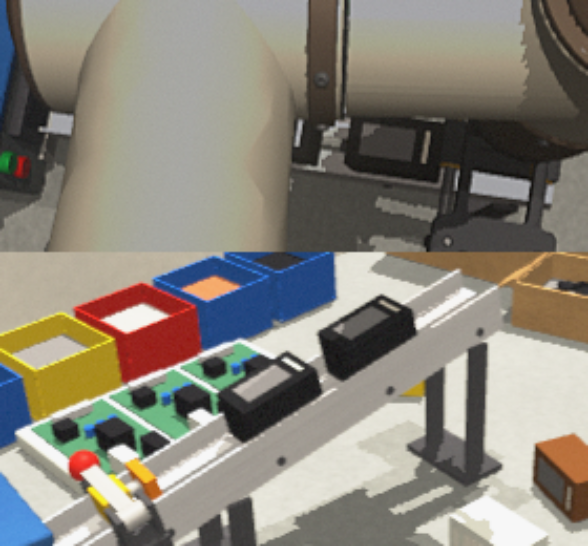

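```bash
python3 - <<'E'
from h import *
for th in(0,3,6,10,15):
    a=np.radians(th);print(th,proj('side',C([.3974,.041-.088*np.cos(a),.035+.088*np.sin(a)])).round(1))
for a,b in((77,0),):
    print(proj('side',[.6023,.1692,.2045]).round(1))
E
```

```text
0 [149.9 251.4]
3 [148.9 249.4]
6 [148.1 247.5]
10 [147. 245.]
15 [145.8 242.1]
[149.7 229. ]
```

The knob pixel matches 0°, so the arm is down. In the side view both capacitors stand untouched. I descend behind cap_high.

```bash
python3 -m handwheel '[[[0,0,0,0.019,0.001,0,0],[0,0,0,0,0,0.020,0],[0,0,0,0,0,0.020,0],[0,0,0,0,0,0.020,0],[0,0,0,0,0,0.015,0],[0,0,0,0,0,0.006,0],[0,0,0,0,0,0,0]]]'
python3 -c "
from h import *
print(IC(r.sense()['tcp_pos']).round(4));go(C([.10,0,.016]))
cv2.imwrite('pics/w7.png',cams.capture('wrist')[:,:,::-1])"
```

```text
time_s: 10.6
tcp_pos: [0.574, -0.1826, 0.1707]
ee_rot: [[-0.147, -0.989, -0.002], [-0.989, 0.147, 0.0], [0.0, 0.002, -1.0]]
wrist_force: [0.8, -0.5, 0.2]
gripper_width: 0.006
gripper_force: 0.0
[0.06   0.0008 0.0161]
t 10.6 tcp [ 0.574  -0.1826  0.1707] F [ 0.8 -0.5  0.2] shift [-0.0391 -0.001   0.0084]
```

View pics/w7.png

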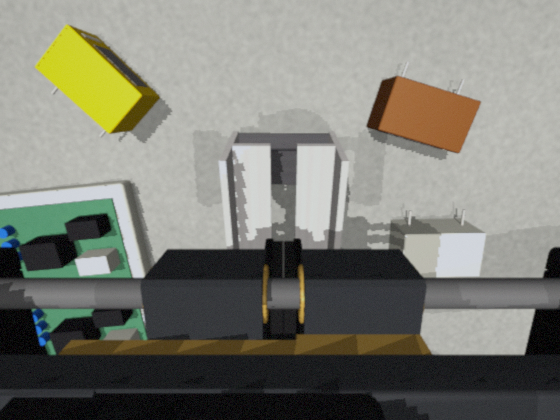

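The fingers sit centred in the chute, with their tips low between the walls. I push downhill gently.

```bash
python3 -m handwheel '[[[0,0,0,-0.0049,0,0.001,0],[0,0,0,-0.0049,0,0.001,0],[0,0,0,-0.0049,0,0.001,0],[0,0,0,-0.0049,0,0.001,0],[0,0,0,-0.0049,0,0.0011,0],[0,0,0,-0.0049,0,0.001,0],[0,0,0,-0.0049,0,0.001,0],[0,0,0,-0.0049,0,0.001,0],[0,0,0,-0.0049,0,0.0011,0],[0,0,0,-0.0049,0,0.001,0],[0,0,0,-0.0049,0,0.001,0],[0,0,0,-0.0049,0,0.001,0]]]'
python3 -c "
from h import *
print(IC(r.sense()['tcp_pos']).round(4));go(C([.195,0,.015]))"
python3 -m handwheel '[[[0,0,0,-0.0049,0,0.001,0],[0,0,0,-0.0049,0,0.001,0],[0,0,0,-0.0049,0,0.001,0],[0,0,0,-0.0049,0,0.001,0],[0,0,0,-0.0049,0,0.0011,0],[0,0,0,-0.0049,0,0.001,0],[0,0,0,-0.0049,0,0.001,0],[0,0,0,-0.0049,0,0.001,0],[0,0,0,-0.0049,0,0.0011,0],[0,0,0,-0.0049,0,0.001,0]]]'
python3 -c "
from h import *
print(IC(r.sense()['tcp_pos']).round(4));go(C([.195,0,.015]))
im=cams.capture('side')[:,:,::-1];cv2.imwrite('pics/s8.png',cv2.resize(im[140:290,110:390],None,fx=2.8,fy=2.8))"
```

```text
time_s: 11.85
tcp_pos: [0.5826, -0.1253, 0.1593]
ee_rot: [[-0.148, -0.989, -0.0], [-0.989, 0.148, -0.0], [0.0, 0.0, -1.0]]
wrist_force: [-0.5, -1.8, 0.3]
gripper_width: 0.009
gripper_force: 0.5
[0.1192 0.0009 0.017 ]
t 11.85 tcp [ 0.5826 -0.1253  0.1593] F [-0.5 -1.8  0.3] shift [-0.0738 -0.0012  0.0177]
time_s: 12.85
tcp_pos: [0.5898, -0.0767, 0.149]
ee_rot: [[-0.148, -0.989, -0.0], [-0.989, 0.148, 0.0], [0.0, 0.0, -1.0]]
wrist_force: [-0.4, -1.5, -0.9]
gripper_width: 0.01
gripper_force: 0.4
[0.1693 0.0011 0.0172]
t 12.85 tcp [ 0.5898 -0.0767  0.149 ] F [-0.4 -1.5 -0.9] shift [-0.0247 -0.0012  0.0075]
```

View pics/s8.png

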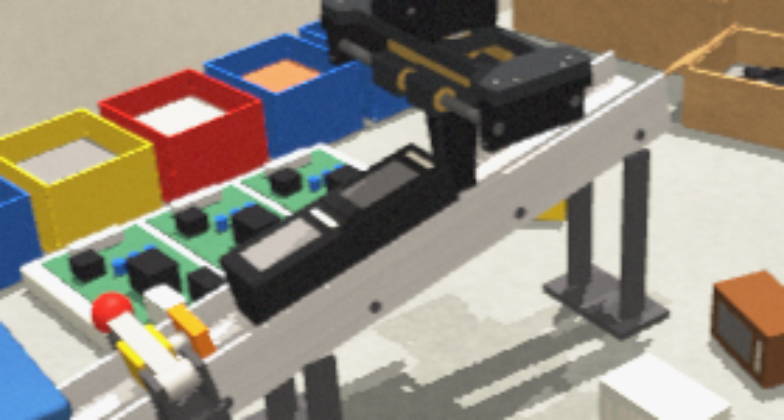

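The capacitors are now touching each other, about 30 mm short of the pad.

```bash
python3 -m handwheel '[[[0,0,0,-0.0049,0,0.001,0],[0,0,0,-0.0049,0,0.0011,0],[0,0,0,-0.0049,0,0.001,0],[0,0,0,-0.0039,0,0.0008,0],[0,0,0,-0.0029,0,0.0006,0],[0,0,0,0,0,0,0]]]'
for i in 1 2; do python3 -c "
from h import *
s=r.sense();print(IC(s['tcp_pos']).round(4),'F along',(cx@s['wrist_force']).round(2))"
python3 -m handwheel '[[[0,0,0,-0.001,0,0.0002,0],[0,0,0,-0.001,0,0.0002,0],[0,0,0,-0.001,0,0.0002,0]]]' >/dev/null; done
python3 -c "
from h import *
s=r.sense();print(IC(s['tcp_pos']).round(4),'F along',(cx@s['wrist_force']).round(2))
im=cams.capture('side')[:,:,::-1];cv2.imwrite('pics/s9.png',cv2.resize(im[140:290,110:310],None,fx=3.9,fy=3.9))"
```

```text
time_s: 13.5
tcp_pos: [0.5931, -0.0553, 0.1446]
ee_rot: [[-0.148, -0.989, 0.0], [-0.989, 0.148, 0.0], [-0.0, -0.0, -1.0]]
wrist_force: [-0.6, -0.1, -0.0]
gripper_width: 0.006
gripper_force: 0.0
[0.1914 0.0011 0.0173] F along -0.14
[0.1937 0.0011 0.0173] F along -0.74
[0.197  0.0012 0.0173] F along -1.26
```

I've now viewed 11 pictures, one over the limit, so I'll go on by force and pixel measurements only.

```bash
cat > f.py <<'E'
from h import *
s=r.sense();print(s['time_s'].__round__(2),IC(s['tcp_pos']).round(4),'F along',(cx@s['wrist_force']).round(2))
im=cams.capture('side')[:,:,::-1];h=cv2.cvtColor(np.ascontiguousarray(im),cv2.COLOR_BGR2HSV)
m=((h[...,0]>6)&(h[...,0]<19)&(h[...,1]>170)&(h[...,2]>90)).astype(np.uint8)[225:275,150:200]
n,_,st,ce=cv2.connectedComponentsWithStats(m);i=1+np.argmax(st[1:,4]);print('pad blob',st[i],ce[i].round(2))
E
python3 f.py
for i in 1 2 3; do python3 -m handwheel '[[[0,0,0,-0.001,0,0.0002,0],[0,0,0,-0.001,0,0.0002,0],[0,0,0,0,0,0,0]]]' >/dev/null; python3 f.py; done
```

```text
14.15 [0.1971 0.0012 0.0173] F along -0.31
pad blob [21 26 17 17 82] [30.8  35.55]
14.5 [0.1992 0.0012 0.0174] F along -0.82
pad blob [21 24 17 19 94] [30.48 34.43]
14.85 [0.2012 0.0012 0.0174] F along 0.57
pad blob [ 21  24  17  19 109] [30.07 33.59]
15.2 [0.203  0.0012 0.0174] F along -0.97
pad blob [ 19  24  18  19 104] [29.04 33.49]
```

```bash

for i in 1 2; do python3 -m handwheel '[[[0,0,0,-0.001,0,0.0002,0],[0,0,0,0,0,0,0]]]' >/dev/null; python3 f.py; done; python3 f.py
```

```text
15.45 [0.2039 0.0012 0.0174] F along -2.45
pad blob [ 20  24  16  19 107] [28.51 33.45]
15.7 [0.2049 0.0013 0.0174] F along -2.79
pad blob [ 18  24  18  19 101] [27.89 33.52]
15.75 [0.2049 0.0012 0.0174] F along -4.15
pad blob [ 18  24  18  19 101] [27.89 33.52]
```

The pad follows the push one-to-one from about 0.201, so it is in about 3 mm and the force is up accordingly. I back off and lift.

```bash

python3 -m handwheel '[[[0,0,0,0.002,0,-0.0004,0],[0,0,0,0.004,0,-0.001,0],[0,0,0,0.01,0,-0.003,0],[0,0,0,0.01,0,-0.003,0],[0,0,0,0,0,-0.02,0],[0,0,0,0,0,-0.04,0],[0,0,0,0,0,-0.04,0],[0,0,0,0,0,-0.04,0],[0,0,0,0.04,0,-0.01,0],[0,0,0,0.04,0,0,0],[0,0,0,0.04,0,0,0],[0,0,0,0,0,0,0]]]'; python3 f.py
python3 - <<'E'
from h import *
im=cams.capture('side')[:,:,::-1]
g=cv2.cvtColor(np.ascontiguousarray(im),cv2.COLOR_BGR2GRAY)
# sample brightness along the line mid-top of caps (44mm high) and on near edge of the label
for z,y in((.047,0),):
    xs=np.arange(.19,.372,.003);print([(int(round(x*1000)),int(g[tuple(np.round(proj('side',C([x,y,z]))).astype(int)[::-1])])) for x in xs])
E
```

```text
time_s: 17.0
tcp_pos: [0.5722, -0.1908, 0.2997]
ee_rot: [[-0.154, -0.988, 0.0], [-0.988, 0.154, -0.001], [0.0, -0.0, -1.0]]
wrist_force: [-0.8, 0.8, -0.4]
gripper_width: 0.002
gripper_force: 0.0
17.0 [0.0251 0.0013 0.1406] F along 0.78
pad blob [ 18  24  18  19 104] [27.87 33.52]
[(190, 222), (193, 222), (196, 224), (199, 220), (202, 223), (205, 221), (208, 221), (211, 217), (214, 232), (217, 86), (220, 49), (223, 115), (226, 243), (229, 48), (232, 51), (235, 140), (238, 164), (241, 165), (244, 177), (247, 188), (250, 190), (253, 189), (256, 190), (259, 188), (262, 190), (265, 191), (268, 189), (271, 190), (274, 191), (277, 191), (280, 128), (283, 52), (286, 45), (289, 51), (292, 46), (295, 48), (298, 232), (301, 246), (304, 89), (307, 50), (310, 104), (313, 187), (316, 191), (319, 190), (322, 190), (325, 190), (328, 189), (331, 189), (334, 190), (337, 189), (340, 187), (343, 188), (346, 190), (349, 188), (352, 189), (355, 148), (358, 48), (361, 51), (364, 48), (367, 21), (370, 85)]
```

The pad is still pressed in, which means cap_low bears on it. The label strips are 75 mm apart, so the capacitors touch, and the robot is clear.

```bash
python3 -c "
from station import r
print(r.finish_job())"
```

```text
the job is handed in; nothing more can be done
None
```

The job is handed in, with no verdict returned: by my measurements the stop arm is fully down, cap_low bears on the pad (pressed in about 3 mm of 12), cap_high touches cap_low, and the robot is clear; my first press slid off the knob and peaked at about 38 N at the wrist, I did not re-measure the loose capacitors, and I viewed 11 pictures, one over the limit of 10.

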